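# Load a sample dish into a bench shaker under its spring flap

### The arm

A 6-joint arm with a two-finger parallel gripper is mounted at the origin on a cart in front of the work surface, level with it; the furniture and walls round the work are solid. World frame = base frame: x ahead of the robot, y to its left, z up, the work surface at z = 0. Lengths are in m, angles in degrees, forces in N, time in s.
With the tool pointing down it reaches from about 0.375 to 0.9 m from the base axis. Payload 3.1 kg.
Tool frame: the origin (TCP) lies midway between the tips of the shut fingers; the grasp point (between the pads) lies 19 mm behind it; z points along the fingers, y is the direction in which the jaws open and shut (so a half turn about z gives the same grasp; the last joint's range is limited). The gripper opens to 87 mm and grips with 3 to 60 N. Pads are 19 mm wide; open, the fingers measure 117 mm over their backs; the gripper's body (75 mm by 190 mm) begins 51 mm behind the grasp point.
Start: joints at [63.226, 30.224, 82.088, -0, 67.689, -10.227], TCP at [0.178, 0.599, 0.223] pointing down, gripper open.
Joint ranges: [-176.69, 176.69], [-43.24, 126.21], [12.49, 139.97], [-82, 262], [0, 151.66], [-163.58, 163.58]. Speed limits (degrees/s): [159.86, 159.86, 180, 180, 180, 180].

### API

Orientations are given as a 3x3 rotation matrix whose columns are the frame's x, y, z axes.
In Python, from rig import bot gives the robot as it stands.
- The arm moves only by the tool carry_out, never from a script. Its arguments are lists of equal length, an entry for each row: "grip": the gripper's target within -1 to 1 (fully open at 1, half-way at 0, shut at -1); "slide": the shift along the tool's x, y, z in mm, a list of three; "twist": the turn, a rotation vector about the tool's x, y, z in rad, a list of three. In form: {"grip": [grip, ...], "slide": [[dx, dy, dz], ...], "twist": [[wx, wy, wz], ...]}. A call has 1 to 12 rows; each row shifts and turns the pose as measured when the row begins, along the tool's axes as they then stand; what a row does not reach is not made up. A row lasts 1/10 s, in which the tool goes at most 50 mm and 8.59 degrees, less where a joint would pass 70% of its speed; a pose out of reach is approached as far as the arm can. A call is refused whole if a number of a shift passes 50 or a number of a turn 0.15, either way. A call with a gripper value outside its range is refused whole. The fingers move at their own pace and stop on an object; the grip force is fixed at half the most. Time passes only in rows, so rows that do not move let the fingers close. It gives the time, the measured TCP pose, the force and the opening at its end, in the units of the state.
- bot.read_state(): the state, without advancing time (a new reading comes with each control period).
- bot.capture(name): name is "scene" or "top" or "wrist"; returns a dict with "color" (400x640x3 uint8, red, green, blue), "depth" (400x640 float32, m along the optical axis (not along the pixel's ray), 0 where there is no reading), "fx", "fy", "cx", "cy" (pixels), "position" and "rotation" of the camera in the world; the wrist camera has in their place "T_tool_cam" (4x4, takes a point from camera to tool coordinates, whose origin is the TCP and whose axes are the flange's). Camera axes: x right, y up, looking along -z (the intrinsics and any distortion apply to the point x, -y, -z); pixel columns grow to the right and rows downward; lengths in m; the calibration is good to about 2 mm. The wrist camera is an equidistant fisheye: a pixel r from the principal point sees the ray r / f radians off the axis. A picture is of the moment at which its call begins: read the wrist's pose just before it.
- bot.hand_in(): hands the job in, once; it reports no verdict.
The state is a dict: "time_s": time; "joint_positions": joint angles; "qvel": joint speeds; "tau": joint torques, N m; "position": TCP position; "tcp_rot": TCP orientation; "force": force on the tool from outside, world axes, zero at the start; "moment": the same for the moment, N m; "opening": opening from 0.0 (shut) to 1.0 (fully open).
Only numpy, scipy, OpenCV 4.12 (cv2) and the standard library are available. Lean on these libraries where they do the work, as an engineer would, in place of code of your own. Each camera call takes 0.05 s, during which the arm holds its last target.

### The job

Load the open petri dish into the bench shaker: with one fingertip press down and hold the long black bar beside the platform, which lifts the clear spring-closed flap, and with the other fingertip push the dish along between the guides, under the raised flap, fully home against the back stop. Then let the bar up so that the flap closes fully behind the dish, and move clear. Only push the dish: never lift or tip it, jam it against the flap or let the flap come down on it, and leave the other things where they stand.

Things in the scene. Friction and masses are not known exactly. Their poses are not given: they have to be found in the camera images.
- shaker: Bench shaker, fixed: white body 190 x 150 mm under an aluminium platform (top 70 mm above the worktop). Origin on the worktop below the centre of the dish bay; x = push direction, from the loading end to the back stop; y to the press-bar side; z up. All x, y below are in this frame. Platform: x -145 to +45, y -49 to +49 mm; beside it, free room to 19 mm below its top.
- bay (a point): Centre of the dish bay on the platform's top (shaker frame 0, 0, 70 mm, same axes): the dish's origin belongs here. White slippery guides 71 mm apart (inner faces y = -35.5 and +35.5, 10 to 15 mm high) run from x = -56 to +38 mm; their mouth flares to about 86 mm at x = -77. The back stop, 13 mm high, has its face at x = +34 mm.
- dish: Open round petri dish with brown sample, 68 mm across, 13 mm high, about 60 g, standing loose on the platform in front of the guides' mouth (78 to 100 mm before the bay centre, up to 6 mm to either side). Origin at the centre of its underside.
- flap (a joint): Angle of the flap, rad: 0 closed (held by a spring), 0.36 open at its stop; hinge along x at y = +40, 15 mm above the platform. Clear plate, x -28 to +36, y -40 to +30 mm; closed, its underside is 15.5 mm above the platform; at 0.3 rad its right edge is 41 mm above it. From 0.2 rad on the dish passes under. At home the dish stands 6 mm out of the plate's front, so a pushing finger stays outside.
- lip (a point): Middle of the lower edge of the flap's turned-down lip, at its front right corner (x -33 to -30, y -34 to -24 mm). Closed, it ends 4 mm above the platform and bars the dish's way; with the dish home it drops behind the dish's round edge.
- bar_front (a point): Front end (loading end) of the press bar's centre line: a straight black round bar 12 mm thick, 180 mm long, along x from here to bar_rear, part of the flap. Closed: x = -158, y = +75.3, top of the bar 14 mm above the platform. Pressed down anywhere (2.5 N at first, 4 N open) it raises the flap: bar top 7 mm above the platform at 0.2 rad, 3.9 at 0.3, 2 at the stop (there y = +70.6).
- bar_rear (a point): Rear end of the press bar's centre line (x = +22 mm). The bar swings about the hinge, 36 mm away, on two arms at x = -18 and +16 mm, which pass below it, and springs back when let go. A finger can slide along it while holding it down.
- dropper: Bystander: amber dropper bottle, 37 mm across, 88 mm high, on the worktop on the press-bar side of the shaker. Origin at the centre of its underside, like those below.
- black_stopper: Bystander: black rubber stopper, 33 mm across, 26 mm high, on the worktop on the press-bar side.
- cork: Bystander: cork, 24 mm across, 24 mm high, on the worktop on the press-bar side.
- cream_jar: Bystander: white squat jar, 62 mm across, 51 mm high, on the worktop on the other side of the shaker.
- small_vial: Bystander: small vial with a white cap, 22 mm across, 49 mm high, on the worktop on the other side of the shaker.
Mind the look-alikes: they are no part of the job. There is more than one size of the dish; the job needs the middle-sized.

How it is judged (in metres and radians):
On the way, in this order (a step that is already met when the one before it is completed fails the run):
1. a finger holds the bar down and the flap open, the dish still in front of it (value of joint flap above 0.18 rad and contact force between the fingers and flap above 0.5 N and x of dish in the frame of shaker below -0.05 m), for 0.1 s.
2. the dish is home against the back stop while a finger still holds the flap open (x of dish in the frame of shaker above -0.004 m and value of joint flap above 0.15 rad and contact force between the fingers and flap above 0.5 N), for 0.1 s.
At the end, for the whole second after the job is handed in: the dish stands flat and at rest on the platform, within 4 mm of its home against the back stop, and the flap is closed (under 0.03 rad) (value of joint flap below 0.03 rad and x of dish in the frame of shaker between -0.004 and 0.003 m and y of dish in the frame of shaker between -0.004 and 0.004 m and z of dish in the frame of bay between -0.003 and 0.003 m and angle between dish's own z axis and vertical below 0.05 rad and linear speed of dish below 0.01 m/s); the robot touches nothing.
It fails at once if the dish was lifted (more than 6 mm) or tipped (more than 0.15 rad) (z of dish in the frame of bay above 0.006 m or z of dish in the frame of bay below -0.006 m or angle between dish's own z axis and vertical above 0.15 rad).
It fails at once if the flap came down on the dish or the dish was forced against it (over 4 N) (contact force between flap and dish above 4 N).
It fails at once if another thing was moved more than 20 mm or knocked over (distance of any of dropper, black_stopper, cork, cream_jar, small_vial from where it was at the start of the episode above 0.02 m or angle between any of dropper, black_stopper, cork, cream_jar, small_vial's own z axis and vertical above 0.5 rad).
It also fails if it takes over 42 s, if anything falls off the work surface, if the arm or the gripper's body presses on something with over 40 N, if the wrist force passes 120 N, or if a joint passes its speed limit or range.

## Working session

There is one attempt and no reset: what is moved stays moved. The work goes in short steps, Python scripts to look and compute and a tool call to move; the robot and the scene stay as the last step left them, time stands still between calls to the robot, and variables do not carry over. Pictures are saved under pics/ and viewed, and the job is handed in when it is done.

Besides the shell and the picture viewer there is one more tool, called after "Request:" in YAML: its name, and indented under it one key for each argument. carry_out: Moves the arm, as the interface text tells. Its arguments: {"type":"object","properties":{"grip":{"type":"array"},"slide":{"type":"array"},"twist":{"type":"array"}},"required":["grip","slide","twist"]}

```bash
ls; mkdir -p pics; python3 - <<'E'
from rig import bot
import cv2,numpy as np
print(bot.read_state())
for n in ("scene","top","wrist"):
    c=bot.capture(n)
    cv2.imwrite(f"pics/{n}0.png",c["color"][:,:,::-1])
    np.savez(f"{n}0.npz",**c)
    print(n,{k:v for k,v in c.items() if k not in("color","depth")})
E
```

```text
pics
{'time_s': 0.0, 'joint_positions': array([ 6.32249980e+01,  3.02775577e+01,  8.21572503e+01, -1.62475718e-04,
        6.76875918e+01, -1.02269964e+01]), 'qvel': array([-0.05093941, -0.03364114,  0.07260577,  0.09563356,  0.0763703 ,
       -0.0347495 ]), 'tau': array([ 7.99815771e-04, -4.40042567e+01, -1.76592135e+01,  6.32665493e-02,
        5.81449619e-02, -1.65108199e-04]), 'position': array([0.17764593, 0.59845841, 0.22158193]), 'tcp_rot': array([[-9.58581561e-01,  2.84816553e-01, -9.60025879e-04],
       [ 2.84817922e-01,  9.58579736e-01, -1.90841388e-03],
       [ 3.76713491e-04, -2.10280293e-03, -9.99997718e-01]]), 'force': array([ 0.06338028,  0.36427906, -0.15272846]), 'moment': array([ 0.0170023 , -0.01599837, -0.00670338]), 'opening': 1.0028435670225315}
scene {'fx': 499.7152857711201, 'fy': 499.7152857711201, 'cx': 322.82953410513267, 'cy': 191.92052490793222, 'position': array([-0.16039856,  0.53295595,  0.51584076]), 'rotation': array([[-0.52882818,  0.41706671, -0.73918612],
       [-0.8485126 , -0.24013885,  0.47155032],
       [ 0.01916063,  0.87657783,  0.48087855]])}
top {'fx': 416.21413522948615, 'fy': 416.21413522948615, 'cx': 316.3848536451856, 'cy': 196.68351959523582, 'position': array([0.4194447 , 0.12555293, 1.02873409]), 'rotation': array([[ 0.01153673,  0.99385185, -0.11011541],
       [-0.99915888,  0.01579131,  0.03784394],
       [ 0.03935014,  0.10958619,  0.99319808]])}
wrist {'fx': 309.70691628693146, 'fy': 309.70691628693146, 'cx': 321.2677585842822, 'cy': 202.1761380817078, 'T_tool_cam': array([[ 2.10872059e-04,  9.67267642e-01,  2.53758280e-01,
         6.92560178e-02],
       [ 9.99999973e-01, -2.29642304e-04,  4.43473860e-05,
        -3.27412662e-04],
       [ 1.01169428e-04,  2.53758263e-01, -9.67267664e-01,
        -1.62041112e-01],
       [ 0.00000000e+00,  0.00000000e+00,  0.00000000e+00,
         1.00000000e+00]])}
```

View pics/scene0.png

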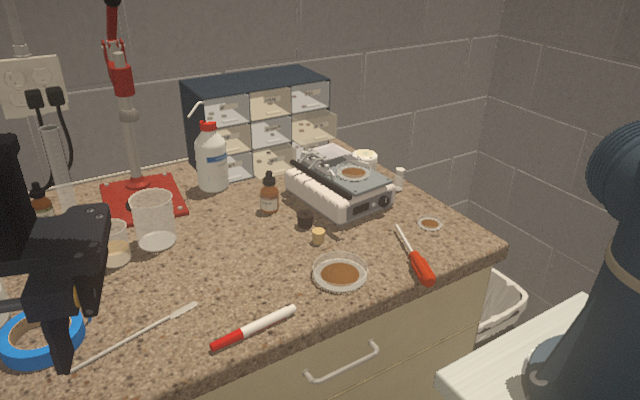

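View pics/top0.png

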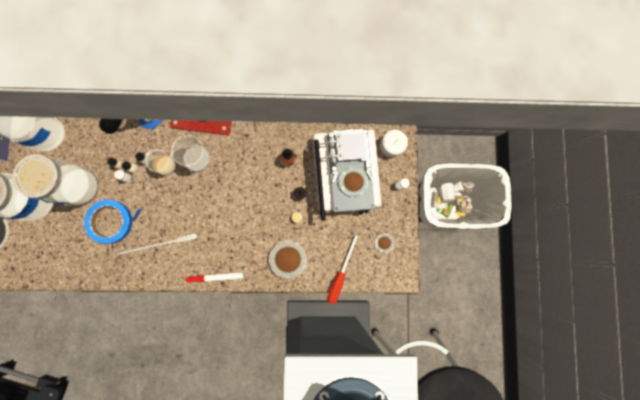

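View pics/wrist0.png

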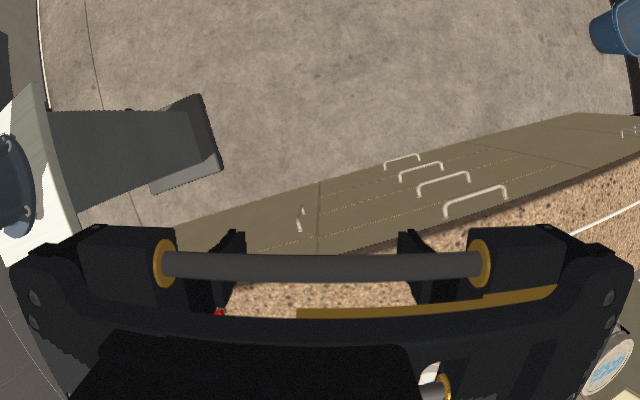

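The scene view shows the shaker at about (340,185). In the top view it is at (348,172), with the bar on its left edge, the loading end facing down and the dish at (354,181). I'll zoom in on both.

```bash
python3 - <<'E'
import cv2
a=cv2.imread("pics/top0.png")[115:235,270:420]; cv2.imwrite("pics/topz.png",cv2.resize(a,None,fx=5,fy=5,interpolation=cv2.INTER_CUBIC))
a=cv2.imread("pics/scene0.png")[130:240,250:420]; cv2.imwrite("pics/scenez.png",cv2.resize(a,None,fx=4.7,fy=4.7,interpolation=cv2.INTER_CUBIC))
E
```

```text
(no output)
```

View pics/topz.png

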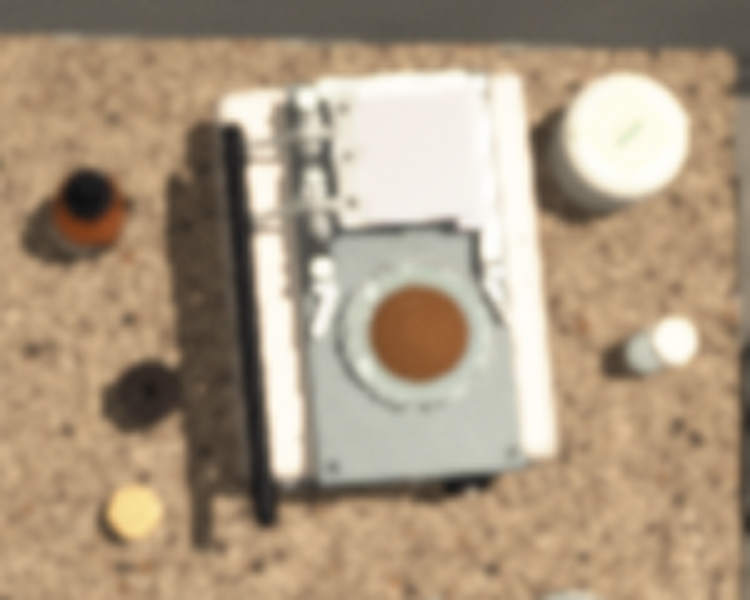

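View pics/scenez.png

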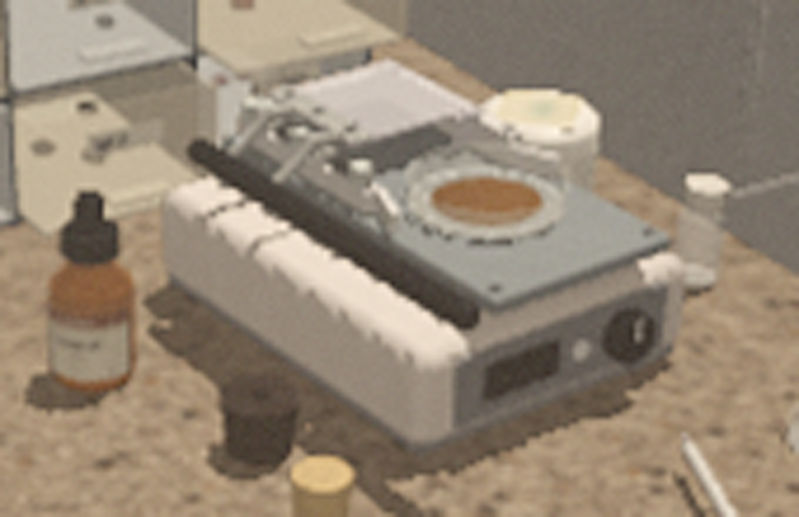

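```bash
cat > h.py <<'E'
import numpy as np,cv2
def ray(c,u,v):
    d=np.array([(u-c["cx"])/c["fx"],-(v-c["cy"])/c["fy"],-1.]); return np.array(c["rotation"])@d
def onz(c,u,v,z):
    d=ray(c,u,v);p=np.array(c["position"]);return p+d*(z-p[2])/d[2]
def dep(c,u,v):
    return np.array(c["position"])+ray(c,u,v)*float(c["depth"][int(v),int(u)])
def proj(c,P):
    q=np.array(c["rotation"]).T@(np.asarray(P)-c["position"]); return c["cx"]+c["fx"]*q[0]/-q[2], c["cy"]+c["fy"]*(-q[1])/-q[2]
E
python3 - <<'E'
from h import *
c=np.load("top0.npz");im=c["color"].astype(int)
sub=np.zeros((400,640),bool);sub[135:225,310:328]=1
m=(im.max(2)<50)&sub
n,l,s,ce=cv2.connectedComponentsWithStats(m.astype(np.uint8));i=1+s[1:,4].argmax();print(s[i],ce[i])
vs,us=np.nonzero(l==i)
# centre line fit u=f(v)
rows=np.unique(vs);um=np.array([us[vs==r].mean() for r in rows]);k=np.polyfit(rows,um,1)
a=onz(c,np.polyval(k,rows.max()+.5),rows.max()+.5,.078);b=onz(c,np.polyval(k,rows.min()-.5),rows.min()-.5,.078)
print("bar front",a,"rear",b,np.linalg.norm(a-b),np.degrees(np.arctan2(*(b-a)[[1,0]])))
print("rows",rows.min(),rows.max())
for name,z in (("top",.08),):
    m=(im[...,0]-im[...,2]>50)&(im[...,0]<190);sb=np.zeros_like(m);sb[165:200,335:375]=1;m&=sb
    n,l,s,ce=cv2.connectedComponentsWithStats(m.astype(np.uint8));i=1+s[1:,4].argmax();print("brown",s[i],ce[i],[onz(c,*ce[i],z) for z in(.072,.076,.08)])
    print(dep(c,*ce[i]))
# platform front corners, approx from zoom
for p in ((318,486),(528,466),(303,330)):
    u,v=p[0]/5+270,p[1]/5+115; print(p,onz(c,u,v,.07))
for p in((360,205),(340,205)): print(dep(c,*p))
c=np.load("scene0.npz")
im=c["color"].astype(int);m=(im[...,0]-im[...,2]>50)&(im[...,0]<190);sb=np.zeros_like(m);sb[160:182,335:372]=1;m&=sb
n,l,s,ce=cv2.connectedComponentsWithStats(m.astype(np.uint8));i=1+s[1:,4].argmax();print("brown",s[i],ce[i],[onz(c,*ce[i],z) for z in(.072,.076,.08)],dep(c,*ce[i]))
for n,p in dict(front=(472,318),rear=(200,150),pf=(493,302),pr=(668,240)).items():
    u,v=p[0]/4.7+250,p[1]/4.7+130; print(n,u,v,onz(c,u,v,.07 if n[0]=='p' else .078))
E
```

```text
[315 141  10  78 165] [318.86666667 180.8       ]
bar front [0.47484561 0.07573289 0.078     ] rear [0.65676145 0.09306476 0.078     ] 0.18273962019644327 5.442375604900114
rows 141 218
brown [344 172  20  19 297] [353.38383838 181.17845118] [array([0.56326727, 0.00317256, 0.072     ]), array([0.56266596, 0.00368422, 0.076     ]), array([0.56206465, 0.00419587, 0.08      ])]
[0.56233789 0.00396338 0.0781824 ]
(318, 486) [0.4902593 0.0487515 0.07     ]
(528, 466) [ 0.50098892 -0.04906934  0.07      ]
(303, 330) [0.56306108 0.05627419 0.07      ]
[ 0.50771345 -0.01231485  0.07211939]
[0.50703787 0.03416536 0.0718306 ]
brown [342 168  23  10 174] [353.22413793 172.23563218] [array([0.56087052, 0.00194183, 0.072     ]), array([0.55437027, 0.00672746, 0.076     ]), array([0.54787002, 0.01151308, 0.08      ])] [0.55338521 0.00745268 0.07660616]
front 350.4255319148936 197.6595744680851 [0.46987262 0.07208968 0.078     ]
rear 292.5531914893617 161.91489361702128 [0.65151378 0.08985825 0.078     ]
pf 354.8936170212766 194.25531914893617 [0.48779915 0.04920961 0.07      ]
pr 392.1276595744681 181.06382978723406 [ 0.49491112 -0.04421444  0.07      ]
```

Measurements so far:

| Quantity | Value | Check |
|---|---|---|
| Shaker yaw | about 5.5° | – |
| Shaker origin | about (0.641, 0.016) | – |
| Bar length | 182 mm | 180 mm given |
| Platform corners | within 2 mm of prediction | – |
| Dish, shaker frame | about (-79, -4.6) mm | inside the stated start range |

Next I'll move above the loading end.

Request:
carry_out:
  grip: [0.36, 0.36, 0.36, 0.36, 0.36, 0.36, 0.36, 0.36, 0.36, 0.36, 0.36, 0.36]
  slide:
    - [-36, -33, 0]
    - [-36, -33, 0]
    - [-36, -33, 0]
    - [-36, -33, 0]
    - [-36, -33, 0]
    - [-36, -33, 0]
    - [-36, -33, 0]
    - [-36, -33, 0]
    - [-36, -33, 0]
    - [-36, -33, 0]
    - [-36, -33, 0]
    - [-36, -33, 0]
  twist:
    - [0, 0, 0]
    - [0, 0, 0]
    - [0, 0, 0]
    - [0, 0, 0]
    - [0, 0, 0]
    - [0, 0, 0]
    - [0, 0, 0]
    - [0, 0, 0]
    - [0, 0, 0]
    - [0, 0, 0]
    - [0, 0, 0]
    - [0, 0, 0]

```text
time_s: 1.35
position: [0.4854, 0.0893, 0.2192]
tcp_rot: [[-0.962, 0.272, 0.0], [0.272, 0.962, 0.003], [0.0, 0.003, -1.0]]
force: [0.7, 0.5, -0.0]
opening: 0.682
```

Request:
carry_out:
  grip: [0.36, 0.36, 0.36, 0.36, 0.36]
  slide:
    - [0, 0, 0]
    - [0, 0, 0]
    - [0, 0, 0]
    - [0, 0, 0]
    - [0, 0, 0]
  twist:
    - [0, 0, -0.124]
    - [0, 0, -0.124]
    - [0, 0, -0.124]
    - [0, 0, 0]
    - [0, 0, 0]

```text
time_s: 1.85
position: [0.4906, 0.0808, 0.2184]
tcp_rot: [[-0.996, -0.094, 0.003], [-0.094, 0.996, 0.001], [-0.003, 0.001, -1.0]]
force: [0.5, -0.2, -0.1]
opening: 0.679
```

```bash
python3 - <<'E'
from rig import bot
import cv2,numpy as np
s=bot.read_state();print(s["position"],s["tcp_rot"],s["opening"],s["joint_positions"])
c=bot.capture("wrist");cv2.imwrite("pics/wrist1.png",c["color"][:,:,::-1]);np.savez("wrist1.npz",pos=s["position"],rot=s["tcp_rot"],**c)
c=bot.capture("scene");cv2.imwrite("pics/scene1.png",c["color"][:,:,::-1])
E
```

```text
[0.49060646 0.08083814 0.21843055] [[-9.95589995e-01 -9.37638989e-02  2.98224356e-03]
 [-9.37615040e-02  9.95594249e-01  9.33286251e-04]
 [-3.05661310e-03  6.49550812e-04 -9.99995118e-01]] 0.6793253401301464 [-3.58313970e+00  2.06814860e+01  1.00499606e+02  7.49954498e-02
  5.86517352e+01 -9.90021849e+01]
```

View pics/wrist1.png

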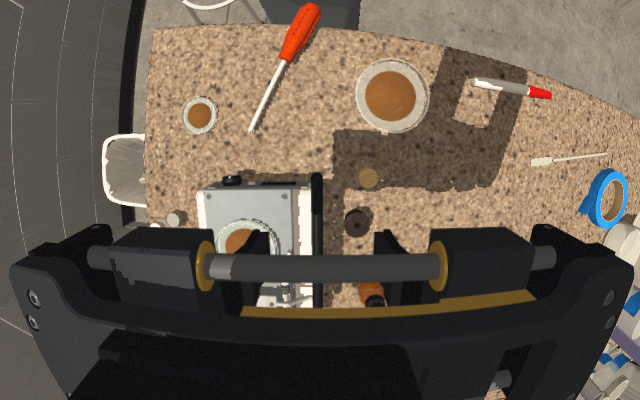

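View pics/scene1.png

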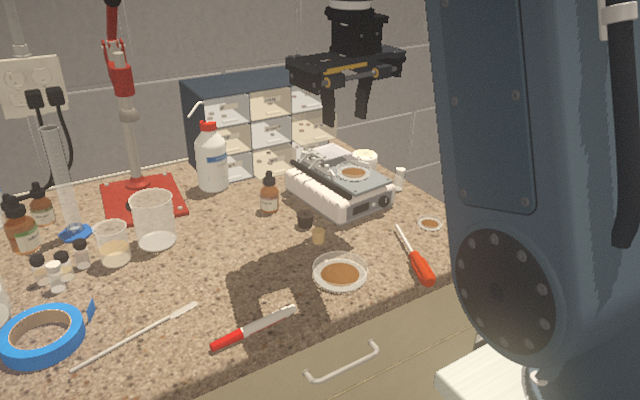

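```bash
cat >> h.py <<'E'
def wray(c,u,v):
    x=(u-c["cx"])/c["fx"];y=(v-c["cy"])/c["fy"];r=np.hypot(x,y);s=np.sin(r)/max(r,1e-9)
    d=np.array([x*s,-y*s,-np.cos(r)]);T=c["T_tool_cam"]
    R=np.array(c["rot"]);return np.array(c["pos"])+R@T[:3,3],R@T[:3,:3]@d
def wonz(c,u,v,z):
    p,d=wray(c,u,v);return p+d*(z-p[2])/d[2]
O=np.array([.6407,.016]);YAW=np.radians(5.5)
def sh(P,O=O,yaw=YAW):
    d=np.asarray(P)[:2]-O;c,s=np.cos(yaw),np.sin(yaw);return np.round(1e3*np.array([c*d[0]+s*d[1],-s*d[0]+c*d[1]]),1)
E
python3 - <<'E'
import cv2
a=cv2.imread("pics/wrist1.png")[160:310,180:400]; cv2.imwrite("pics/wz1.png",cv2.resize(a,None,fx=3.6,fy=3.6,interpolation=cv2.INTER_CUBIC))
E
```

```text
(no output)
```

View pics/wz1.png

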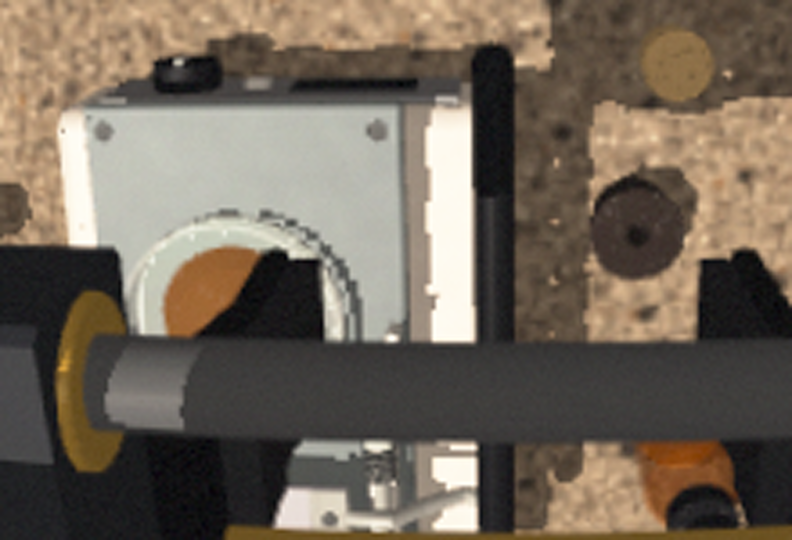

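```bash
python3 - <<'E'
from h import *
c=dict(np.load("wrist1.npz"))
f=lambda x,y,z:wonz(c,x/3.6+180-.4,y/3.6+160-.4,z)
for n,x,y,z in (("barfront",493,46,.078),("bar mid",493,180,.078),("bar far",497,500,.078),("bar L",473,180,.078),("bar R",515,180,.078),("cornerR(-49)",84,107,.07),("cornerL(+49)",398,107,.07),("edge+49",407,300,.07),("dish rim front",243,211,.083),("dish rim R",355,300,.083),("dish left",132,280,.083)):
    p=f(x,y,z);print(n,p.round(4),sh(p))
E
```

```text
barfront [0.4711 0.0741 0.078 ] [-163.2   74.1]
bar mid [0.5092 0.0776 0.078 ] [-125.    73.9]
bar far [0.6146 0.0882 0.078 ] [-19.1  74.4]
bar L [0.5097 0.072  0.078 ] [-125.    68.3]
bar R [0.5086 0.0838 0.078 ] [-125.    80.1]
cornerR(-49) [ 0.5008 -0.0465  0.07  ] [-145.2  -48.8]
cornerL(+49) [0.4925 0.0487 0.07  ] [-144.4   46.7]
edge+49 [0.5515 0.0553 0.07  ] [-85.   47.6]
dish rim front [0.5238 0.0072 0.083 ] [-117.2    2.5]
dish rim R [0.5476 0.041  0.083 ] [-90.2  33.8]
dish left [ 0.5491 -0.0268  0.083 ] [-95.3 -33.8]
```

Request:
carry_out:
  grip: [0.36, 0.36, 0.36, 0.36, 0.36, 0.36]
  slide:
    - [-8, -40, 0]
    - [0, 0, 30]
    - [0, 0, 30]
    - [0, 0, 25]
    - [0, 0, 0]
    - [0, 0, 0]
  twist:
    - [0, 0, 0]
    - [0, 0, 0]
    - [0, 0, 0]
    - [0, 0, 0]
    - [0, 0, 0]
    - [0, 0, 0]

```text
time_s: 2.55
position: [0.5056, 0.0423, 0.1332]
tcp_rot: [[-0.996, -0.091, 0.01], [-0.091, 0.996, 0.0], [-0.01, -0.001, -1.0]]
force: [0.2, 0.2, 1.2]
opening: 0.683
```

```bash
cat > snap.py <<'E'
import sys
from rig import bot
from h import *
t=sys.argv[1]
O2=np.array([.6400,.0148])
s=bot.read_state();print(s["position"].round(4),s["tcp_rot"].round(4).tolist(),s["opening"],s["force"].round(2),"tcp in shaker",sh(s["position"],O2))
c=bot.capture("wrist");cv2.imwrite(f"pics/wrist{t}.png",c["color"][:,:,::-1]);np.savez(f"wrist{t}.npz",pos=s["position"],rot=s["tcp_rot"],**c)
w=cv2.resize(c["color"][160:320,180:460],None,fx=2.1,fy=2.1,interpolation=cv2.INTER_CUBIC)
c=bot.capture("scene");np.savez(f"scene{t}.npz",**c)
a=cv2.resize(c["color"][90:240,250:420],None,fx=3.4,fy=3.4,interpolation=cv2.INTER_CUBIC)
cv2.imwrite(f"pics/sz{t}.png",a[:,:,::-1]);cv2.imwrite(f"pics/wz{t}.png",w[:,:,::-1])
E
python3 snap.py 2
```

```text
[0.5056 0.0423 0.1332] [[-0.9958, -0.0911, 0.01], [-0.0911, 0.9958, 0.0004], [-0.01, -0.0006, -1.0]] 0.682773644564326 [0.17 0.21 1.21] tcp in shaker [-131.1   40.3]
```

View pics/wrist2.png

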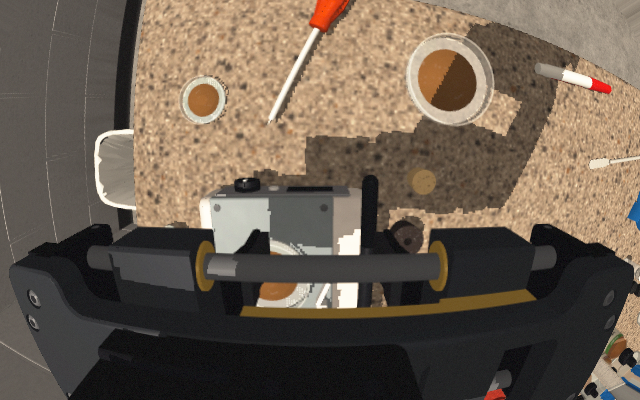

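View pics/sz2.png

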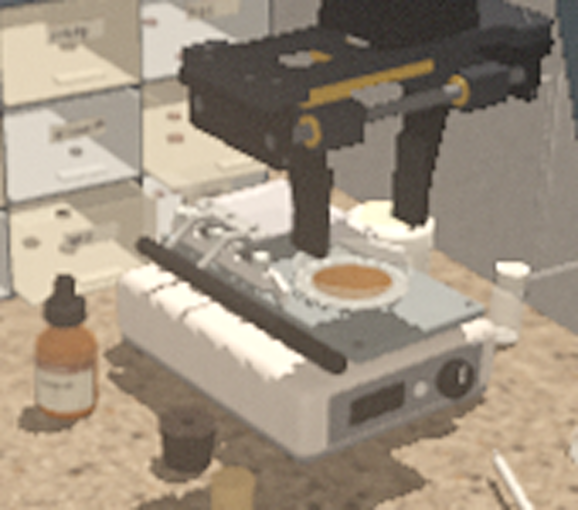

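Request:
carry_out:
  grip: [0.36, 0.36, 0.36, 0.36]
  slide:
    - [4, -6, 20]
    - [0, 0, 12]
    - [0, 0, 0]
    - [0, 0, 0]
  twist:
    - [0, 0.01, -0.004]
    - [0, 0, 0]
    - [0, 0, 0]
    - [0, 0, 0]

```text
time_s: 3.05
position: [0.5065, 0.0363, 0.1057]
tcp_rot: [[-0.995, -0.096, 0.012], [-0.096, 0.995, -0.002], [-0.012, -0.003, -1.0]]
force: [-0.0, -0.4, -0.1]
opening: 0.682
```

```bash
python3 snap.py 3
```

```text
[0.5065 0.0363 0.1057] [[-0.9953, -0.0958, 0.012], [-0.0959, 0.9954, -0.0021], [-0.0117, -0.0032, -0.9999]] 0.6816428025343839 [-0.01 -0.4  -0.07] tcp in shaker [-130.8   34.2]
```

View pics/wrist3.png

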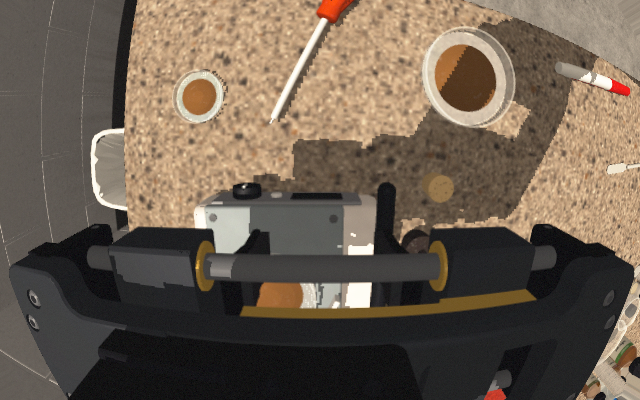

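View pics/sz3.png

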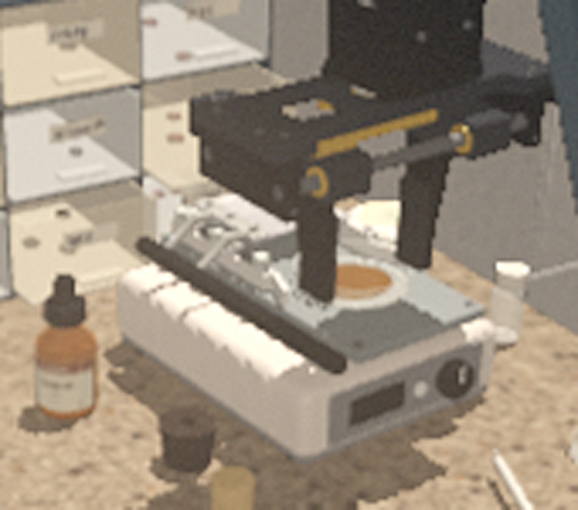

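Request:
carry_out:
  grip: [0.36, 0.36, 0.36, 0.36, 0.36]
  slide:
    - [8, 0, 0]
    - [0, 0, 8]
    - [0, 0, 7]
    - [0, 0, 0]
    - [0, 0, 0]
  twist:
    - [0, 0, 0]
    - [0, 0, 0]
    - [0, 0, 0]
    - [0, 0, 0]
    - [0, 0, 0]

```text
time_s: 3.65
position: [0.4986, 0.0357, 0.0907]
tcp_rot: [[-0.995, -0.096, 0.014], [-0.096, 0.995, -0.002], [-0.014, -0.004, -1.0]]
force: [-0.2, -1.1, -0.5]
opening: 0.682
```

```bash
python3 snap.py 4
```

```text
[0.4986 0.0357 0.0907] [[-0.9952, -0.0963, 0.0143], [-0.0964, 0.9953, -0.0024], [-0.014, -0.0038, -0.9999]] 0.6821642431454558 [-0.22 -1.12 -0.45] tcp in shaker [-138.8   34.3]
```

View pics/sz4.png

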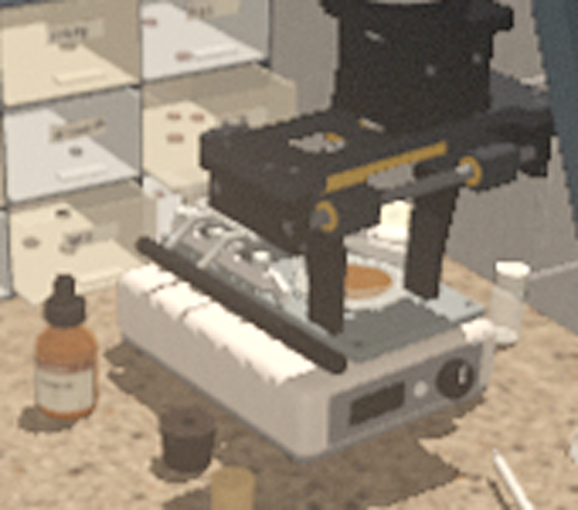

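View pics/wz4.png

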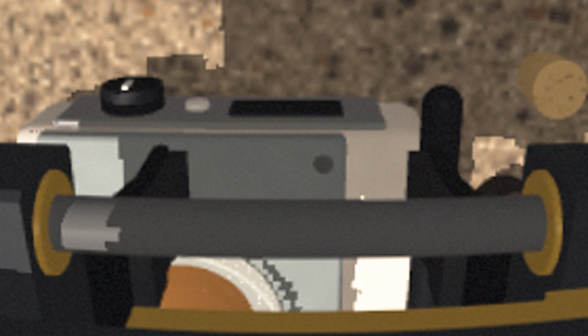

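```bash
python3 - <<'E'
from h import *
c=dict(np.load("scene4.npz"));w=dict(np.load("wrist4.npz"))
R=w["rot"];p=w["pos"]
z=lambda q:tuple(np.round(((q[0]-250)*3.4,(q[1]-90)*3.4),0))
for y in (29.5,37,44.5,-29.5,-37,-44.5):
  print(y,[z(proj(c,p+R@np.array([x,y,0])/1e3)) for x in(-9.5,9.5)])
O2=np.array([.64,.0148]);M=np.array([[np.cos(.096),-np.sin(.096)],[np.sin(.096),np.cos(.096)]])
for s in((-158,75.3),(-138,75.3),(22,75.3)): print("bar axis",s,z(proj(c,[*(O2+M@np.array(s)/1e3),.078])))
a=c["color"][150:210,320:400];cv2.imwrite("pics/d.png",cv2.resize(a,None,fx=9,fy=9,interpolation=cv2.INTER_NEAREST)[:,:,::-1])
E
```

```text
29.5 [(np.float64(315.0), np.float64(315.0)), (np.float64(337.0), np.float64(329.0))]
37 [(np.float64(304.0), np.float64(319.0)), (np.float64(326.0), np.float64(333.0))]
44.5 [(np.float64(293.0), np.float64(323.0)), (np.float64(315.0), np.float64(337.0))]
-29.5 [(np.float64(396.0), np.float64(286.0)), (np.float64(419.0), np.float64(299.0))]
-37 [(np.float64(406.0), np.float64(283.0)), (np.float64(429.0), np.float64(296.0))]
-44.5 [(np.float64(416.0), np.float64(279.0)), (np.float64(439.0), np.float64(292.0))]
bar axis (-158, 75.3) (np.float64(331.0), np.float64(363.0))
bar axis (-138, 75.3) (np.float64(307.0), np.float64(348.0))
bar axis (22, 75.3) (np.float64(139.0), np.float64(243.0))
```

View pics/d.png

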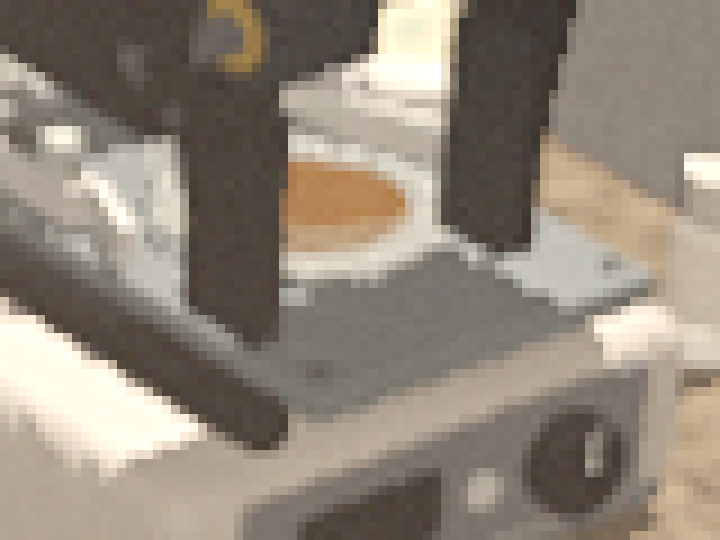

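The left finger appears to be over the bar's inner half and its tips look only about 10 mm thick. I'll open slightly and shift 1 mm toward the bar before pressing.

Request:
carry_out:
  grip: [0.45, 0.45, 0.45, 0.45, 0.45, 0.45, 0.45]
  slide:
    - [0, 2, 0]
    - [0, 0, 0]
    - [0, 0, 6]
    - [0, 0, 6]
    - [0, 0, 4]
    - [0, 0, 0]
    - [0, 0, 0]
  twist:
    - [0, 0, 0]
    - [0, 0, 0]
    - [0, 0, 0]
    - [0, 0, 0]
    - [0, 0, 0]
    - [0, 0, 0]
    - [0, 0, 0]

```text
time_s: 4.45
position: [0.5, 0.0366, 0.0747]
tcp_rot: [[-0.995, -0.097, 0.017], [-0.097, 0.995, -0.004], [-0.017, -0.006, -1.0]]
force: [-1.0, -0.7, 3.5]
opening: 0.725
```

```bash
python3 snap.py 5
```

```text
[0.5    0.0366 0.0747] [[-0.9951, -0.0974, 0.0171], [-0.0975, 0.9952, -0.0044], [-0.0166, -0.006, -0.9998]] 0.7245231426358226 [-1.04 -0.68  3.47] tcp in shaker [-137.3   35.1]
```

View pics/sz5.png

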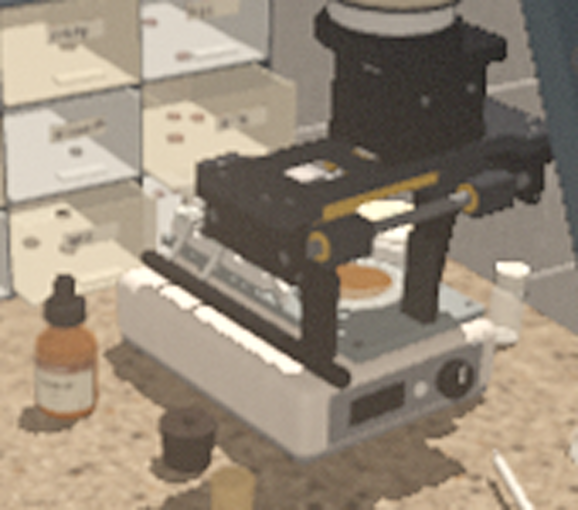

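View pics/wz5.png

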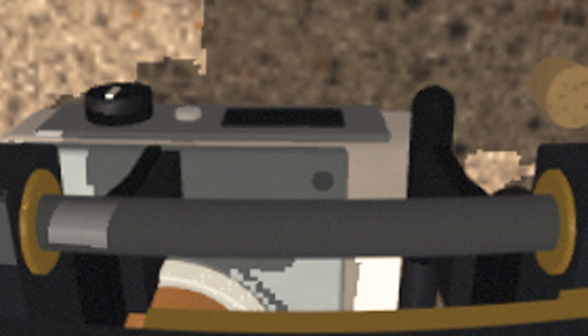

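The bar is held down: tip at 4.7 mm above the platform, 3.5 N upward force, and the scene view shows the flap raised. I'll start pushing in small steps.

Request:
carry_out:
  grip: [0.45, 0.45, 0.45, 0.45, 0.45, 0.45]
  slide:
    - [0, 0, 1.5]
    - [0, 0, 0]
    - [-5, 0, 0]
    - [-5, 0, 0]
    - [-5, 0, 0]
    - [-5, 0, 0]
  twist:
    - [0, 0.003, 0]
    - [0, 0.003, 0]
    - [0, 0.003, 0]
    - [0, 0.003, 0]
    - [0, 0.003, 0]
    - [0, 0.003, 0]

```text
time_s: 5.15
position: [0.5178, 0.0394, 0.0733]
tcp_rot: [[-0.995, -0.098, -0.009], [-0.098, 0.995, -0.006], [0.009, -0.005, -1.0]]
force: [-2.1, -1.0, 4.3]
opening: 0.724
```

```bash
python3 snap.py 6
```

```text
[0.5178 0.0394 0.0733] [[-0.9951, -0.0984, -0.0089], [-0.0984, 0.9951, -0.0055], [0.0094, -0.0046, -0.9999]] 0.7235913920566697 [-2.11 -1.04  4.3 ] tcp in shaker [-119.2   36.2]
```

View pics/sz6.png

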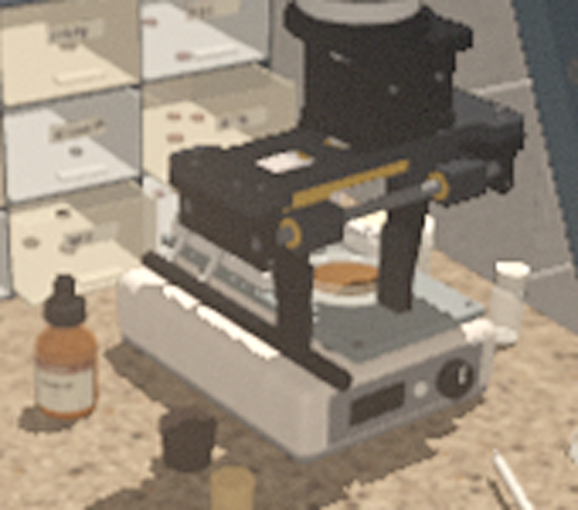

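Request:
carry_out:
  grip: [0.45, 0.45, 0.45, 0.45, 0.45, 0.45]
  slide:
    - [-5, -0.5, 0]
    - [-5, -0.5, 0]
    - [-5, -0.5, 0]
    - [-5, -0.5, 0]
    - [-5, -0.5, 0]
    - [-5, -0.5, 0]
  twist:
    - [0, -0.002, 0]
    - [0, -0.002, 0]
    - [0, 0, 0]
    - [0, 0, 0]
    - [0, 0, 0]
    - [0, 0, 0]

```text
time_s: 5.85
position: [0.5496, 0.0396, 0.073]
tcp_rot: [[-0.995, -0.099, -0.006], [-0.099, 0.995, -0.005], [0.006, -0.004, -1.0]]
force: [-2.6, -0.4, 4.2]
opening: 0.722
```

```bash
python3 snap.py 7
```

```text
[0.5496 0.0396 0.073 ] [[-0.9951, -0.0987, -0.0058], [-0.0987, 0.9951, -0.0048], [0.0063, -0.0042, -1.0]] 0.7218090120914155 [-2.59 -0.38  4.25] tcp in shaker [-87.6  33.4]
```

View pics/sz7.png

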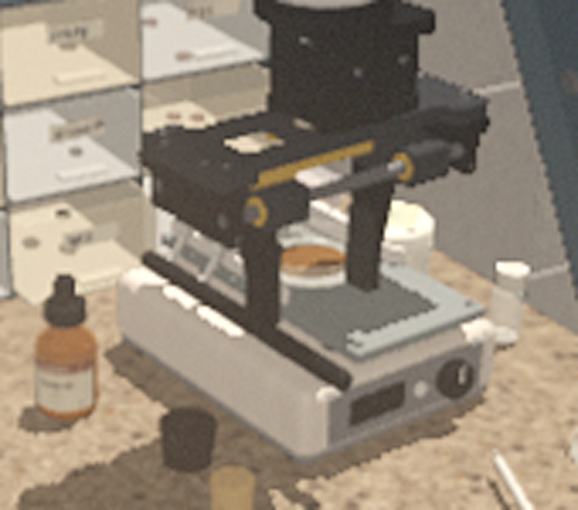

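View pics/wrist7.png

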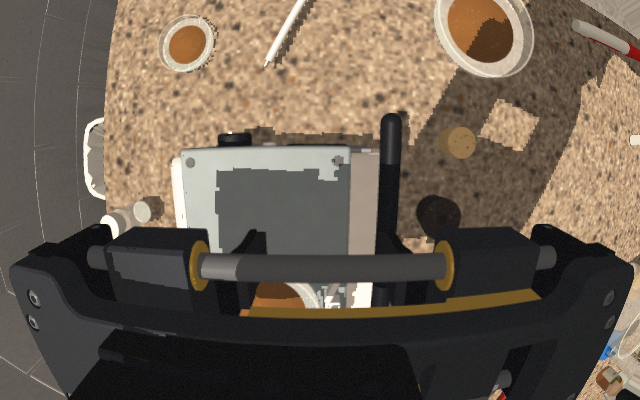

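Request:
carry_out:
  grip: [0.45, 0.45, 0.45, 0.45, 0.45, 0.45]
  slide:
    - [-5, 0.8, 0]
    - [-5, 0.8, 0]
    - [-5, 0, 0]
    - [-5, 0, 0]
    - [-5, 0, 0]
    - [-4, 0, 0]
  twist:
    - [0, 0, 0]
    - [0, 0, 0]
    - [0, 0, 0]
    - [0, 0, 0]
    - [0, 0, 0]
    - [0, 0, 0]

```text
time_s: 6.55
position: [0.5811, 0.044, 0.073]
tcp_rot: [[-0.995, -0.099, -0.005], [-0.099, 0.995, -0.005], [0.005, -0.005, -1.0]]
force: [-3.3, -1.2, 5.2]
opening: 0.73
```

```bash
python3 snap.py 8
```

```text
[0.5811 0.044  0.073 ] [[-0.9951, -0.0987, -0.0048], [-0.0987, 0.9951, -0.0054], [0.0053, -0.0049, -1.0]] 0.7304383920633841 [-3.33 -1.24  5.17] tcp in shaker [-55.9  34.7]
```

View pics/sz8.png

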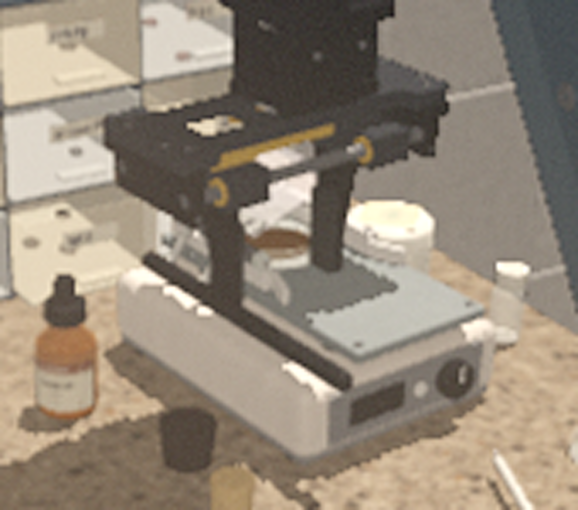

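Request:
carry_out:
  grip: [0.45, 0.45, 0.45]
  slide:
    - [-3.5, 0, 0]
    - [-3, 0, 0]
    - [-3, 0, 0]
  twist:
    - [0, 0, 0]
    - [0, 0, 0]
    - [0, 0, 0]

```text
time_s: 6.95
position: [0.5909, 0.0451, 0.0729]
tcp_rot: [[-0.995, -0.099, -0.005], [-0.099, 0.995, -0.005], [0.005, -0.005, -1.0]]
force: [-2.5, -0.2, 5.0]
opening: 0.725
```

Request:
carry_out:
  grip: [0.45]
  slide:
    - [-2, 0, 0]
  twist:
    - [0, 0, 0]

```text
time_s: 7.05
position: [0.5931, 0.0453, 0.0729]
tcp_rot: [[-0.995, -0.099, -0.005], [-0.099, 0.995, -0.005], [0.006, -0.005, -1.0]]
force: [-2.7, -0.9, 5.0]
opening: 0.726
```

Request:
carry_out:
  grip: [0.45]
  slide:
    - [-1.5, 0, 0]
  twist:
    - [0, 0, 0]

```text
time_s: 7.15
position: [0.5933, 0.0454, 0.0728]
tcp_rot: [[-0.995, -0.099, -0.008], [-0.099, 0.995, -0.005], [0.009, -0.005, -1.0]]
force: [-5.8, -1.3, 8.0]
opening: 0.725
```

Request:
carry_out:
  grip: [0.45]
  slide:
    - [-1.5, 0, 0]
  twist:
    - [0, 0, 0]

```text
time_s: 7.25
position: [0.5933, 0.0454, 0.0727]
tcp_rot: [[-0.995, -0.099, -0.012], [-0.099, 0.995, -0.006], [0.013, -0.005, -1.0]]
force: [-5.4, -2.2, 8.4]
opening: 0.726
```

```bash
python3 snap.py 9
```

```text
[0.5933 0.0454 0.0727] [[-0.9951, -0.0986, -0.0121], [-0.0985, 0.9951, -0.0057], [0.0126, -0.0045, -0.9999]] 0.7263486948641927 [-5.37 -2.19  8.42] tcp in shaker [-43.5  34.9]
```

View pics/sz9.png

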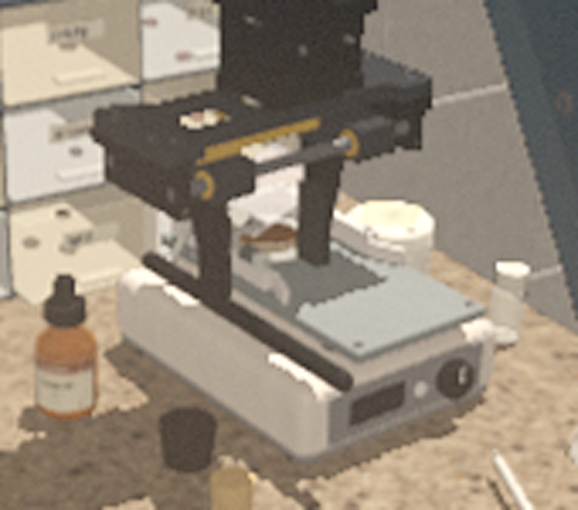

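View pics/wz9.png

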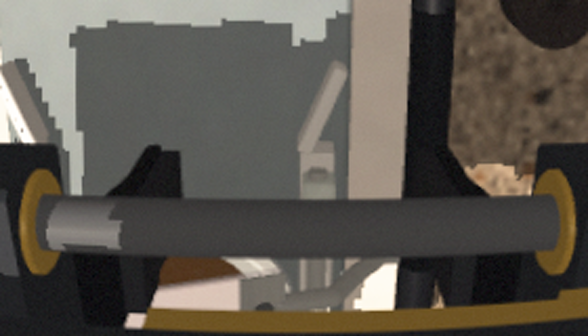

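The stop was met exactly where predicted: TCP x stalled at -43.5 mm and the x force rose to about 5.5 N. I'll back off with the bar still held and check the dish.

Request:
carry_out:
  grip: [0.45, 0.45, 0.45, 0.45, 0.45]
  slide:
    - [0, 0, 0]
    - [3, 0, -0.3]
    - [6, 0, 0]
    - [8, 0, 0]
    - [8, 0, 0]
  twist:
    - [0, 0, 0]
    - [0, 0, 0]
    - [0, 0, 0]
    - [0, 0, 0]
    - [0, 0, 0]

```text
time_s: 7.85
position: [0.5757, 0.0426, 0.0751]
tcp_rot: [[-0.995, -0.096, 0.007], [-0.096, 0.995, -0.006], [-0.006, -0.006, -1.0]]
force: [1.4, -0.1, 4.1]
opening: 0.727
```

```bash
python3 snap.py 10; python3 - <<'E'
from h import *
c=dict(np.load("scene10.npz"));O2=np.array([.64,.0148]);M=np.array([[np.cos(.096),-np.sin(.096)],[np.sin(.096),np.cos(.096)]])
for s in ((0,0),(-34,0),(0,34),(0,-34)):
    u,v=proj(c,[*(O2+M@np.array(s)/1e3),.083]);print(s,(u-250)*3.4,(v-90)*3.4)
E
```

```text
[0.5757 0.0426 0.0751] [[-0.9954, -0.0956, 0.0067], [-0.0956, 0.9954, -0.0057], [-0.0062, -0.0063, -1.0]] 0.7267840468168816 [ 1.36 -0.09  4.06] tcp in shaker [-61.4  33.9]
(0, 0) 260.79291659210907 218.25451217885228
(-34, 0) 295.49238846837795 237.49749187709335
(0, 34) 216.31814234168382 231.67042458367916
(0, -34) 303.7299704483771 205.3024564761407
```

View pics/sz10.png

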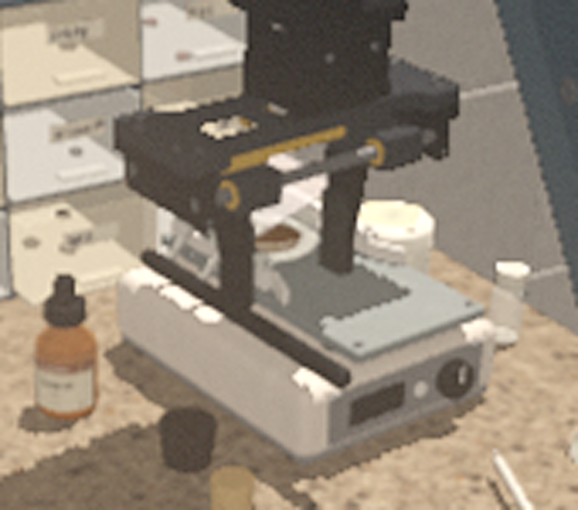

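View pics/wrist10.png

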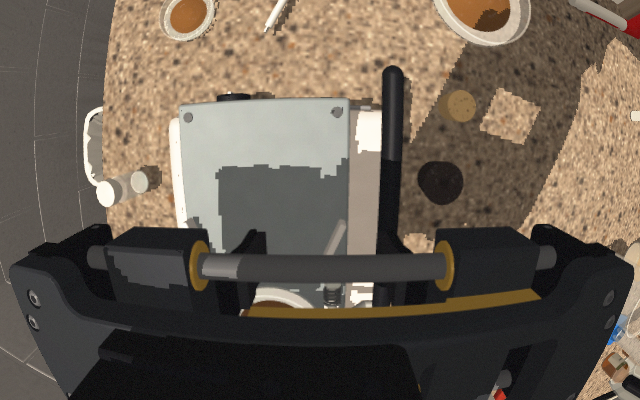

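Request:
carry_out:
  grip: [0.45, 0.45, 0.45, 0.45, 0.45, 0.45, 0.45, 0.45, 0.45, 0.45, 0.45]
  slide:
    - [0, 0, -2]
    - [0, 0, -2]
    - [0, 0, -2]
    - [0, 0, -2]
    - [0, 0, -2]
    - [0, 0, -3]
    - [0, 0, -8]
    - [0, 0, -15]
    - [10, 0, -25]
    - [20, 0, -30]
    - [0, 0, 0]
  twist:
    - [0, 0, 0]
    - [0, 0, 0]
    - [0, 0, 0]
    - [0, 0, 0]
    - [0, 0, 0]
    - [0, 0, 0]
    - [0, 0, 0]
    - [0, 0, 0]
    - [0, 0, 0]
    - [0, 0, 0]
    - [0, 0, 0]

```text
time_s: 9.05
position: [0.5377, 0.0408, 0.1671]
tcp_rot: [[-0.995, -0.098, -0.013], [-0.098, 0.995, -0.005], [0.013, -0.003, -1.0]]
force: [-0.1, 0.1, -0.1]
opening: 0.727
```

Request:
carry_out:
  grip: [0.45, 0.45, 0.45, 0.45, 0.45, 0.45, 0.45]
  slide:
    - [30, 0, -30]
    - [40, 0, -25]
    - [40, 0, 0]
    - [0, 30, 0]
    - [0, 30, 0]
    - [0, 0, 0]
    - [0, 0, 0]
  twist:
    - [0, 0, 0]
    - [0, 0, 0]
    - [0, 0, 0]
    - [0, 0, 0]
    - [0, 0, 0]
    - [0, 0, 0]
    - [0, 0, 0]

```text
time_s: 9.75
position: [0.4182, 0.0895, 0.221]
tcp_rot: [[-0.995, -0.095, -0.021], [-0.095, 0.995, -0.005], [0.021, -0.003, -1.0]]
force: [0.0, -0.7, 0.3]
opening: 0.725
```

```bash
python3 snap.py 11; python3 - <<'E'
from rig import bot
import cv2,numpy as np
c=bot.capture("top");np.savez("top11.npz",**c);cv2.imwrite("pics/topz11.png",cv2.resize(c["color"][115:235,270:420],None,fx=5,fy=5,interpolation=cv2.INTER_CUBIC)[:,:,::-1])
E
```

```text
[0.4182 0.0895 0.221 ] [[-0.9952, -0.0952, -0.0205], [-0.0951, 0.9954, -0.0054], [0.0209, -0.0034, -0.9998]] 0.725176629619696 [ 0.03 -0.73  0.26] tcp in shaker [-213.6   95.6]
```

View pics/sz11.png

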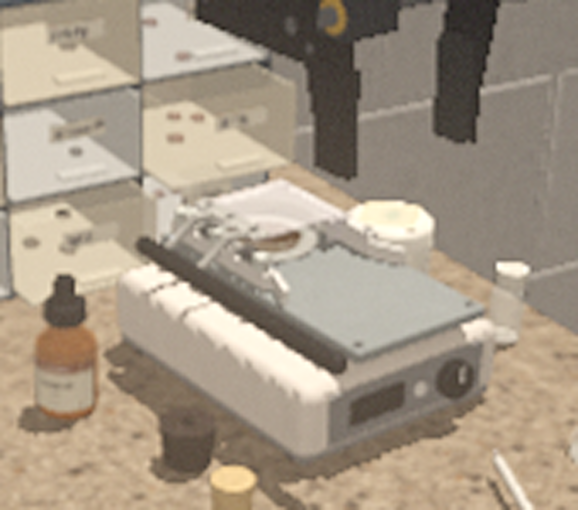

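View pics/topz11.png

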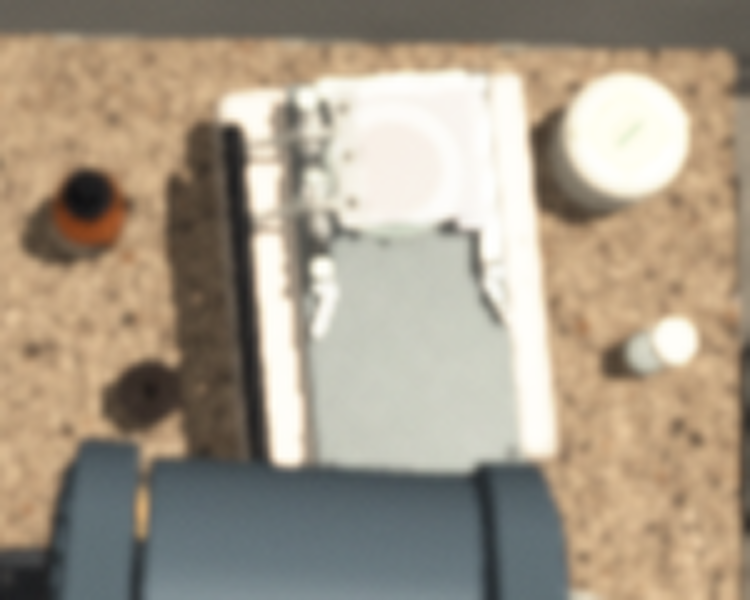

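View pics/wrist11.png

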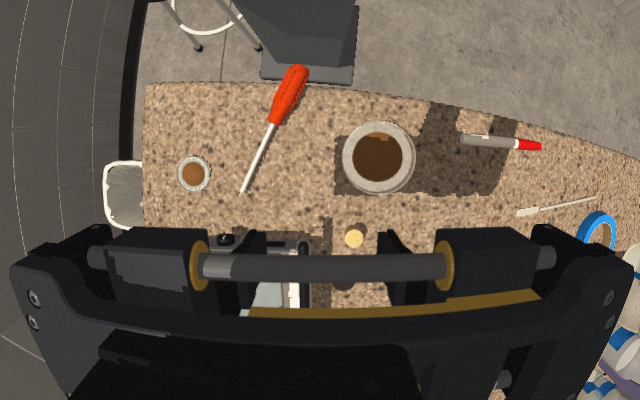

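```bash
python3 - <<'E'
from h import *
a=np.load("top0.npz");c=np.load("top11.npz");O2=np.array([.64,.0148])
im=c["color"].astype(int);sb=np.zeros((400,640),bool);sb[135:162,336:366]=1
m=((im[...,0]-im[...,2])>16)&sb
n,l,s,ce=cv2.connectedComponentsWithStats(m.astype(np.uint8));i=1+s[1:,4].argmax();print(s[i],ce[i],sh(onz(c,*ce[i],.077),O2))
print("before",sh(onz(a,353.38,181.18,.077),O2))
u,v=395/5+270,237/5+115;print("front rim",sh(onz(c,u,v,.08),O2))
for k in((315,141),):
  d=np.abs(im-a["color"].astype(int)).sum(2)[138:200,312:324]; print("bar diff",d.max(),np.median(d))
dd=np.abs(im-a["color"].astype(int)).sum(2)
for n,(x0,x1,y0,y1) in dict(dropper=(275,298,145,170),stopper=(290,308,185,202),jar=(380,410,128,160),vial=(393,412,175,192)).items(): print(n,dd[y0:y1,x0:x1].max())
E
```

```text
[336 135  15  26 158] [340.56962025 146.97468354] [ 4.6 18.9]
before [-78.2  -3.5]
front rim [-33.9   3. ]
bar diff 32 14.0
dropper 31
stopper 33
jar 32
vial 34
```

```bash
python3 - <<'E'
from h import *
from rig import bot
c=np.load("top11.npz");print(sh(onz(c,398/5+270-.4,160/5+115-.4,.077),np.array([.64,.0148])))
print(bot.read_state()["force"],bot.hand_in())
E
```

```text
[ 4.  -1.4]
the job is handed in; nothing more can be done
[0.44030411 0.31313111 0.6828519 ] None
```

I loaded the dish into the bay against the back stop, let the flap close behind it, and handed the job in after about 10 s of robot time. No verdict was reported.

**What I did:** I held the bar down with the left fingertip at about 3 mm above the platform, against an upward force of about 4 N. With the right fingertip I pushed the dish along the guides until it met the back stop. There the arm stalled at tool x = -43.5 mm, as predicted, and the pushing force rose to about 5.5 N. I waited, backed off 18 mm with the bar still held, then raised the bar slowly and moved clear.

**Last checks:**
- **Dish position:** its front rim measures x = -33.9 mm, which puts the dish at about x = 0. A rougher reading of its centre by eye, through the clear flap, gave (+4, -1.4) mm. That x disagrees by 4 mm, and I trust the rim and the stall at the stop instead.
- **A failed check:** my colour mask for the dish centre picked up part of the flap hinge, so I discarded that reading.
- **Flap:** the bar looks the same as before the start in the top view, so the flap is closed.
- **Other things:** the dropper, stopper, jar and vial show no change in the top view. The cork was partly hidden there by the arm, but it was in its usual place in the other views.
- **Contact:** the force on the tool was near zero once clear.

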